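Level the half-ball work holder and lock it

ROBOT

A 6-joint arm with a two-finger parallel gripper is mounted at the origin on the work surface. World frame = base frame: x ahead of the robot, y to its left, z up, the work surface at z = 0. Lengths are in m, angles in rad, forces in N, time in s.
With the tool pointing down it reaches from about 0.35 to 1 m from the base axis. Payload 7.1 kg.
Tool frame: the origin (TCP) lies at the very end of the fingers, on their centre line; the grasp point (between the pads) lies 19 mm behind it (env.grip_depth is the distance from the TCP to the grasp point, in m); z points along the fingers, x is the direction in which the jaws open and shut, and the axes are right-handed (so a half turn about z gives the same grasp; the last joint's range is limited). The gripper opens to 85 mm and grips with 20 to 120 N. Pads are 22 mm wide; open, the fingers measure 114 mm over their backs; the gripper's body (76 mm by 85 mm) begins 54 mm behind the grasp point. The pads swing forward as they close: fully open they stand 13 mm farther back than shut.
Start: joints at [-1.274, 0.423, 1.63, -0, 1.089, -0.019], TCP at [0.194, -0.594, 0.231] pointing down, gripper open.
Joint ranges: [-3, 3], [-0.9, 2.11], [0.09, 2.58], [-1.31, 4.45], [0.11, 2.69], [-2.54, 2.54]. Speed limits (rad/s): [2.39, 2.39, 3.01, 3.14, 3.14, 3.14].

INTERFACE

Orientations are given as a 3x3 rotation matrix whose columns are the frame's x, y, z axes.
In Python, from bench import env gives the robot as it stands.
- The arm moves only by the shell command python3 -m inch 'ROWS' [OPENING]. ROWS is a JSON object of lists of equal length, an entry for each row: "dp": the shift along the tool's x, y, z in mm, a list of three; "rot": the turn, a rotation vector about the tool's x, y, z in degrees, a list of three. A call has 1 to 5 rows; each row shifts and turns the pose as measured when the row begins, along the tool's axes as they then stand; what a row does not reach is not made up. A row lasts 1/12 s, in which the tool goes at most 41.7 mm and 7.16 degrees, less where a joint would pass 70% of its speed; a pose out of reach is approached as far as the arm can. A call is refused whole if a number of a shift passes 41.7 or a number of a turn 7.16, either way. A call with a gripper value outside its range is refused whole. OPENING is the gripper command: -1 is fully open, 1 is shut, values between are in proportion, set as the call begins (- or left out, the last holds). The fingers move at their own pace and stop on an object; the grip force is fixed at half the most. Time passes only in rows, so rows that do not move let the fingers close. It gives the time, the measured TCP pose, the force and the opening at its end, in the units of the state.
- env.state(): the state, without advancing time (a new reading comes with each control period).
- env.camera(name): name is "side" or "top" or "wrist"; returns (picture, depth): 400x640x3 uint8, red, green, blue; 400x640 float32, m along the optical axis (not along the pixel's ray), 0 where there is no reading.
- env.camera_params(name): a dict with "fx", "fy", "cx", "cy" (pixels), "view" (4x4, takes a point from world to camera coordinates); the wrist camera has in their place "hand_eye" (4x4, takes a point from camera to tool coordinates, whose origin is the TCP and whose axes are the tool frame's). Camera axes: x right, y up, looking along -z (the intrinsics and any distortion apply to the point x, -y, -z); pixel columns grow to the right and rows downward; lengths in m; the calibration is good to about 2 mm. A picture is of the moment at which its call begins: read the wrist's pose just before it. camera_params takes no time and is no camera call.
- env.sign_off(): hands the job in, once; it reports no verdict.
The state is a dict: "time": time; "joint_pos": joint angles; "qvel": joint speeds; "tau": joint torques, N m; "tool_pos": TCP position; "ee_rot": TCP orientation; "wrist_force": force on the tool from outside, world axes, zero at the start; "ft_torque": the same for the moment, N m; "finger_gap": finger opening in m.
Only numpy, scipy, OpenCV 4.12 (cv2) and the standard library are available. Lean on these libraries where they do the work, as an engineer would, in place of code of your own. Each camera call takes 0.05 s, during which the arm holds its last target.

TASK

The half-ball work holder on the bench has been left tilted: with closed fingertips, gently press down the yellow thumb pad on its high side until the holder is level, and take the fingers off it; then press the green lock button on the grey control box fully down and withdraw. Touch neither the brass disc, the grey pads nor any other part of the half-ball, do not press the red button, and leave the punch block, hammer, brass dish and blue tin where they are. Nothing is to be gripped or lifted.

Things in the scene. Friction and masses are not known exactly. Their poses are not given: they have to be found in the camera images.
- holder_center (a point): Centre of the half-ball's flat top face when it is level, 115 mm above the bench; the tilt axis runs level through this point. It does not move. The half-ball (dark steel, 190 mm across, flat dark wooden face up) rests in a black rubber ring 208 mm across and 50 mm high, fixed to the bench.
- tilt (a joint): Tilt of the half-ball, rad: 0 = level, positive = the yellow pad's side raised (starts about 0.22 to 0.36; the travel is -0.4 to 0.5). A stiff friction joint without spring: it stays where it is left. Pressing the yellow pad slowly takes about 2 to 5 N.
- yellow_pad_top (a point): Centre of the top face of the yellow thumb pad: a hard block 24 mm (radial) by 26 mm by 12 mm high, fixed on the face's edge, 80 mm from the face's centre, square to the tilt axis. It is the only yellow one of four like pads, and turns with the half-ball; its top is 127 mm above the bench when level, and then 80 mm horizontally from holder_center.
- grey_pad_a_top (a point): Grey thumb pad, same size as the yellow one, a quarter turn from it round the face's edge, on the tilt axis; the point is the centre of its top face. Not to be touched.
- grey_pad_b_top (a point): Grey thumb pad opposite the yellow one, on the low side; the point is the centre of its top face. Not to be touched.
- grey_pad_c_top (a point): Grey thumb pad on the tilt axis, opposite grey_pad_a; the point is the centre of its top face. Not to be touched.
- brass_disc_top (a point): Finished brass disc with a low boss, 92 mm across, up to 8 mm high, in the middle of the flat face; the point is the top of its boss. Not to be touched.
- lock_button_top (a point): Centre of the top of the green lock button (round, 32 mm across) on the fixed grey control box (85 x 150 mm, 45 mm high). Pressed straight down.
- lock_button (a joint): Travel of the green button, m: 0 = up, 0.006 = fully down. A spring returns it; fully down takes 4 N.
- release_button_top (a point): Centre of the top of the red release button, same size as the green one, 72 mm from it (centre to centre) on the same box. Not to be pressed.
- release_button (a joint): Travel of the red button, m: 0 = up, 0.006 = fully down.
- punch_block: Loose dark wooden block 100 x 75 x 60 mm with eight upright steel punches, up to 145 mm high in all; origin at the centre of its underside. Bystander.
- hammer: Loose hammer with a light wooden handle, about 240 mm long, lying on the bench; its x runs along the handle towards the head. Bystander.
- dish: Loose shallow brass dish, 170 mm across, 22 mm high; origin at the centre of its underside. Bystander.
- tin: Loose blue tin, 60 mm across, 70 mm high; origin at the centre of its underside. Bystander.
There are look-alikes about, which are no part of the job. There is more than one size of the part that bears holder_center; the job needs the middle-sized.

How it is judged:
By the outcome, as a careful person would: the job done as asked, in the order asked, and still so for the second after the job is handed in, with the robot touching nothing.
It also fails if it takes over 43 s, if anything falls off the work surface, if the arm or the gripper's body presses on something with over 40 N, if the wrist force passes 120 N, or if a joint passes its speed limit or range.

## Working session

There is one attempt and no reset: what is moved stays moved. The work goes in short steps, Python scripts to look and compute and a shell command to move; the robot and the scene stay as the last step left them, time stands still between calls to the robot, and variables do not carry over. Pictures are saved under pics/ and viewed, and the job is handed in when it is done.

```bash
ls; mkdir -p pics
cat > h.py <<'E'
from bench import env
import numpy as np, cv2
def snap(n,tag):
    s=env.state(); p,d=env.camera(n)
    cv2.imwrite(f'pics/{tag}.png',p[:,:,::-1]); np.savez(f'{tag}.npz',p=p,d=d,pos=s['tool_pos'],R=s['ee_rot'])
def pt(n,tag,u,v,depth=None):
    z=np.load(f'{tag}.npz'); c=env.camera_params(n)
    d=z['d'][int(v),int(u)] if depth is None else depth
    x=np.array([(u-c['cx'])/c['fx']*d,-(v-c['cy'])/c['fy']*d,-d,1])
    if n=='wrist':
        q=(np.array(c['hand_eye'])@x)[:3]; return z['R']@q+z['pos']
    return (np.linalg.inv(np.array(c['view']))@x)[:3]
def crop(tag,x0,y0,x1,y1,out):
    im=cv2.imread(f'pics/{tag}.png')[y0:y1,x0:x1]; f=min(800/im.shape[1],600/im.shape[0])
    cv2.imwrite(f'pics/{out}.png',cv2.resize(im,None,fx=f,fy=f,interpolation=cv2.INTER_CUBIC)); print(f)
E
python3 - <<'E'
from h import *
snap('top','top1'); snap('side','side1')
print(env.camera_params('top'));print(env.camera_params('side'));print(env.state())
E
```

```text
pics
{'fx': 442.87669301547066, 'fy': 442.87669301547066, 'cx': 323.1922735429985, 'cy': 191.66335071624613, 'view': array([[-1.08382179e-02, -9.99941026e-01,  6.91707758e-04,
        -9.20358220e-02],
       [ 9.82268568e-01, -1.05171844e-02,  1.87183996e-01,
        -5.48609866e-01],
       [-1.87165682e-01,  2.70818372e-03,  9.82324627e-01,
        -1.62354073e+00],
       [ 0.00000000e+00,  0.00000000e+00,  0.00000000e+00,
         1.00000000e+00]])}
{'fx': 386.476715291262, 'fy': 386.476715291262, 'cx': 320.4565374925919, 'cy': 199.73197247362094, 'view': array([[-0.77739288, -0.62895854, -0.00845448,  0.36370124],
       [ 0.46978482, -0.58948717,  0.65712031, -0.35915548],
       [-0.41828523,  0.50686886,  0.7537383 , -1.00239993],
       [ 0.        ,  0.        ,  0.        ,  1.        ]])}
{'time': 0.1, 'joint_pos': array([-1.27400964e+00,  4.23758703e-01,  1.63059702e+00, -8.41030713e-06,
        1.08861283e+00, -1.90164368e-02]), 'qvel': array([ 2.25204321e-04, -9.33619601e-04, -1.12781775e-03,  2.04792373e-04,
        4.52633291e-04,  6.90697263e-05]), 'tau': array([ 2.61678215e-04, -5.58423579e+01, -2.82444602e+01, -1.62919696e-05,
        3.05170164e-03, -3.03140702e-06]), 'tool_pos': array([ 0.19398224, -0.59362101,  0.2306335 ]), 'ee_rot': array([[ 3.10583409e-01, -9.50546042e-01, -4.09506048e-04],
       [-9.50545135e-01, -3.10583679e-01,  1.31356803e-03],
       [-1.37579279e-03, -1.87184554e-05, -9.99999053e-01]]), 'wrist_force': array([ 0.15759307,  0.23338898, -0.26649181]), 'ft_torque': array([-0.04903275, -0.03612497,  0.01259397]), 'finger_gap': 0.08542097451404697}
```

View pics/top1.png

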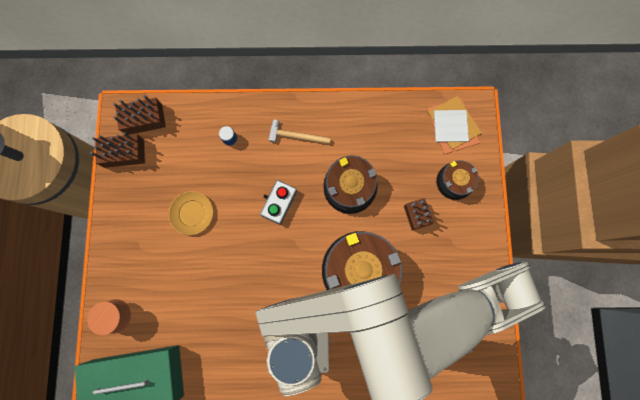

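View pics/side1.png

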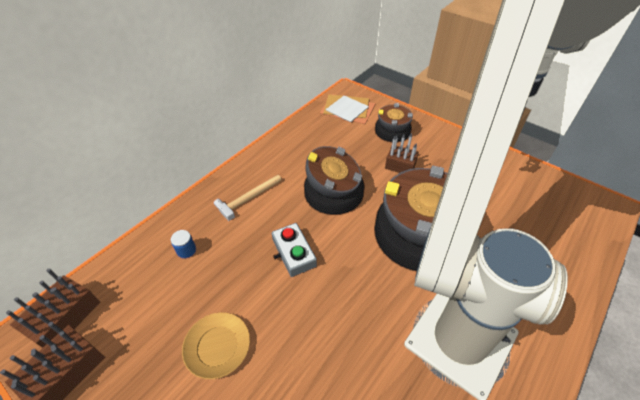

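Run:
```python
from h import *
crop('top1',240,130,400,250,'c1'); crop('side1',260,120,400,290,'c2')
for u,v in [(344,161),(351,181),(333,191),(358,203),(371,174),(325,182),(378,182),(282,192),(273,209),(228,134),(192,213),(422,213),(300,137)]:
    print('t',u,v,pt('top','top1',u,v).round(4))
for u,v in [(313,157),(334,167),(330,184),(358,178),(340,152),(288,233),(297,252),(305,175),(363,175)]:
    print('s',u,v,pt('side','side1',u,v).round(4))
```

```text
5.0
3.5294117647058822
t 344 161 [ 0.6377 -0.1733  0.1612]
t 351 181 [ 0.5716 -0.199   0.1266]
t 333 191 [ 0.5359 -0.1332  0.1242]
t 358 203 [ 0.4954 -0.2248  0.0969]
t 371 174 [ 0.5974 -0.2726  0.1247]
t 325 182 [ 0.5832 -0.1052  0.0599]
t 378 182 [ 0.5942 -0.3136 -0.0023]
t 282 192 [0.5442 0.056  0.0717]
t 273 209 [0.4803 0.089  0.0718]
t 228 134 [0.7721 0.264  0.0734]
t 192 213 [0.4785 0.4091 0.0028]
t 422 213 [ 0.4607 -0.4651  0.0625]
t 300 137 [ 0.7759 -0.0086  0.0152]
s 313 157 [ 0.6313 -0.1662  0.1539]
s 334 167 [ 0.5704 -0.198   0.1221]
s 330 184 [ 0.5296 -0.1248  0.1297]
s 358 178 [ 0.4934 -0.2258  0.0981]
s 340 152 [ 0.5947 -0.262   0.1283]
s 288 233 [0.5393 0.0636 0.0681]
s 297 252 [0.4747 0.0969 0.0675]
s 305 175 [ 7.022e-01 -2.008e-01  5.000e-04]
s 363 175 [ 0.5375 -0.33    0.0019]
```

View pics/c1.png

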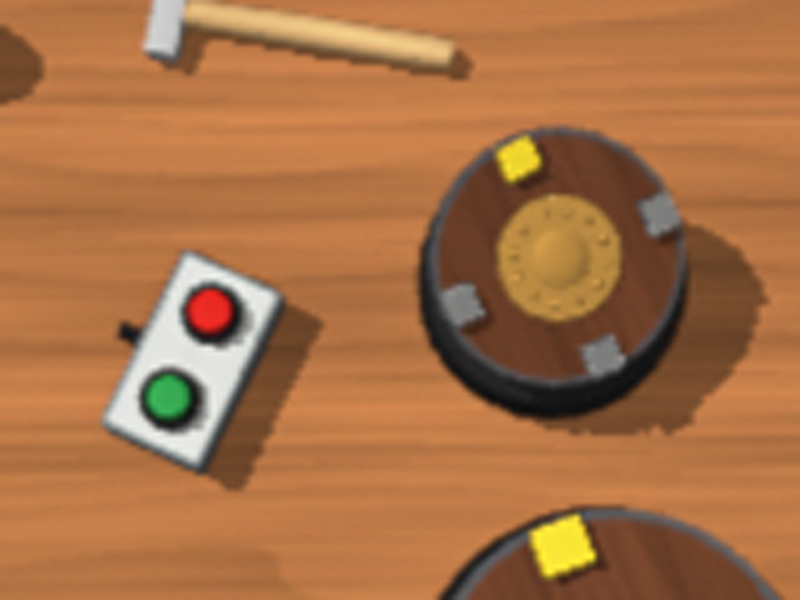

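View pics/c2.png

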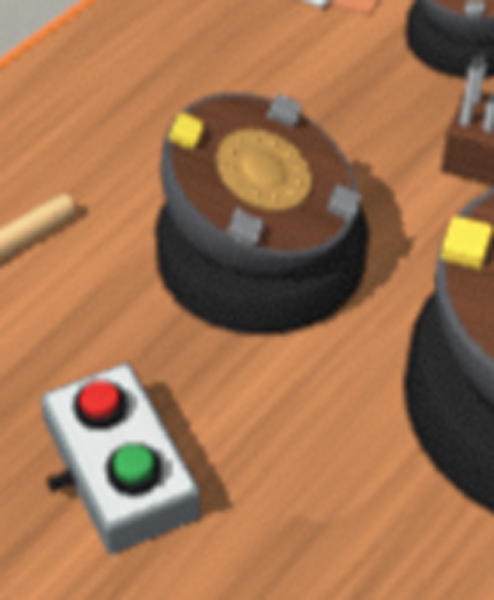

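Three look-alike holders: large at (362,268), middle at (350,182), small at (460,178). In the crop, the middle one's grey pads lie about 152–160 mm apart and at z≈0.126, which fits the 190 mm holder. Its yellow pad is at (344,161), about 0.157 high. The green button is at (273,209), z≈0.07. Next I'll move above the pad.

```bash
cat >> h.py <<'E'
def to(t):
    s=env.state(); d=s['ee_rot'].T@(np.array(t)-s['tool_pos'])*1000
    print('pos',s['tool_pos'].round(4),'tool dp mm',d.round(1),'t',round(s['time'],2),'F',s['wrist_force'].round(2),'gap',round(s['finger_gap'],4))
E
python3 - <<'E'
from h import *
to([.634,-.17,.30]); print(env.camera_params('wrist'))
E
```

```text
pos [ 0.194  -0.5936  0.2306] tool dp mm [-266.1 -549.8  -69. ] t 0.1 F [ 0.16  0.23 -0.27] gap 0.0854
{'fx': 332.4014518883827, 'fy': 332.4014518883827, 'cx': 320.58767537796035, 'cy': 201.77484467575397, 'hand_eye': array([[ 9.99999773e-01, -1.43838266e-04, -6.57535812e-04,
         9.67058289e-04],
       [-3.45011202e-04, -9.48341858e-01, -3.17250060e-01,
        -8.16027399e-02],
       [-5.77936035e-04,  3.17250215e-01, -9.48341693e-01,
        -1.43456045e-01],
       [ 0.00000000e+00,  0.00000000e+00,  0.00000000e+00,
         1.00000000e+00]])}
```

```bash
python3 -m inch '{"dp":[[0,0,-30],[-8,-16,-25],[-15,-32,-10],[-16,-34,-4],[-16,-34,0]],"rot":[[0,0,0],[0,0,0],[0,0,0],[0,0,0],[0,0,0]]}' 1; python3 -c "
from h import *
to([.634,-.17,.30])"
```

```text
time: 0.52
tool_pos: [0.2847, -0.5059, 0.299]
ee_rot: [[0.302, -0.953, -0.003], [-0.953, -0.302, 0.006], [-0.007, 0.001, -1.0]]
wrist_force: [1.4, -0.3, -0.2]
finger_gap: 0.0254
pos [ 0.2847 -0.5059  0.299 ] tool dp mm [-2.150e+02 -4.343e+02  2.000e-01] t 0.52 F [ 1.41 -0.29 -0.21] gap 0.0254
```

```bash
for i in 1; do python3 -m inch '{"dp":[[-16,-34,0],[-16,-34,0],[-16,-34,0],[-16,-34,0],[-16,-34,0]],"rot":[[0,0,0],[0,0,0],[0,0,0],[0,0,0],[0,0,0]]}'; python3 -m inch '{"dp":[[-16,-34,0],[-16,-34,0],[-16,-34,0],[-16,-34,0],[-16,-34,0]],"rot":[[0,0,0],[0,0,0],[0,0,0],[0,0,0],[0,0,0]]}'; done; python3 -c "
from h import *
to([.634,-.17,.30])"
```

```text
time: 0.93
tool_pos: [0.4271, -0.3716, 0.2995]
ee_rot: [[0.299, -0.954, -0.003], [-0.954, -0.299, 0.006], [-0.007, 0.001, -1.0]]
wrist_force: [1.2, -0.7, -0.1]
finger_gap: -0.0002
time: 1.35
tool_pos: [0.5702, -0.2359, 0.2985]
ee_rot: [[0.299, -0.954, -0.006], [-0.954, -0.299, 0.008], [-0.009, 0.003, -1.0]]
wrist_force: [0.7, -0.5, 0.2]
finger_gap: 0.0002
pos [ 0.5702 -0.2359  0.2985] tool dp mm [-43.9 -80.6  -1.4] t 1.35 F [ 0.73 -0.55  0.2 ] gap 0.0002
```

```bash
python3 -m inch '{"dp":[[-15,0,0],[-15,0,0],[0,0,0],[0,0,0]],"rot":[[0,0,0],[0,0,0],[0,0,0],[0,0,0]]}'; python3 -c "
from h import *
to([.634,-.17,.30]); snap('wrist','w1')"
```

```text
time: 1.68
tool_pos: [0.5657, -0.1991, 0.2964]
ee_rot: [[0.307, -0.952, -0.007], [-0.952, -0.307, 0.01], [-0.012, 0.004, -1.0]]
wrist_force: [-0.2, -0.2, 0.0]
finger_gap: -0.0
pos [ 0.5657 -0.1991  0.2964] tool dp mm [ -6.8 -73.9  -3.8] t 1.68 F [-0.23 -0.18  0.02] gap -0.0
```

View pics/w1.png

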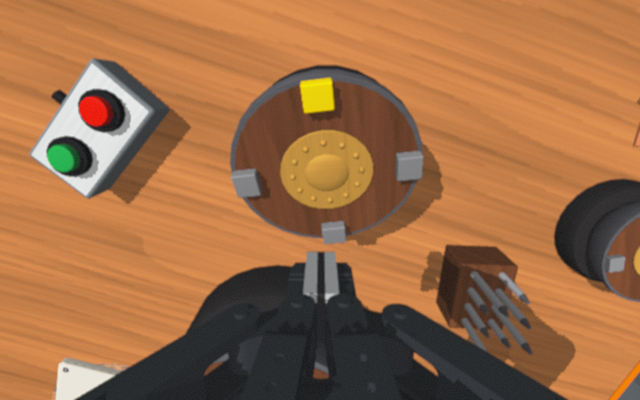

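Run:
```python
from h import *
for n,u,v in [('Y',317,94),('a',247,181),('c',409,164),('b',333,231),('disc',327,171),('green',63,156),('red',96,110),('f',322,255)]:
    print(n,pt('wrist','w1',u,v).round(4))
crop('w1',210,50,440,260,'c3')
# plane fit of wood face
P=[]
for u,v in [(270,120),(260,140),(380,120),(395,140),(290,110),(360,110),(300,225),(280,210),(380,200),(360,215),(255,160),(345,100)]:
    P.append(pt('wrist','w1',u,v))
P=np.array(P);c=P.mean(0);n=np.linalg.svd(P-c)[2][2];n*=np.sign(n[2]);print(n,np.arccos(n[2]),np.degrees(np.arctan2(-n[1],-n[0])), ((P-c)@n).round(4),c)
```

```text
Y [ 0.6393 -0.1718  0.1561]
a [ 0.5418 -0.1313  0.1298]
c [ 0.6057 -0.2732  0.1298]
b [ 0.5063 -0.2317  0.1013]
disc [ 0.5738 -0.2022  0.1235]
green [0.4849 0.0839 0.0683]
red [0.5479 0.0531 0.0682]
f [ 0.5774 -0.1972  0.306 ]
2.857142857142857
[-0.32151033 -0.13993789  0.93650867] 0.35825911415487494 23.521161036996475 [-0.0004  0.0001  0.0003 -0.0005 -0.0007 -0.0001  0.0005 -0.0005 -0.0003
  0.0001  0.0004  0.0011] [ 0.58376013 -0.19478801  0.12167522]
```

View pics/c3.png

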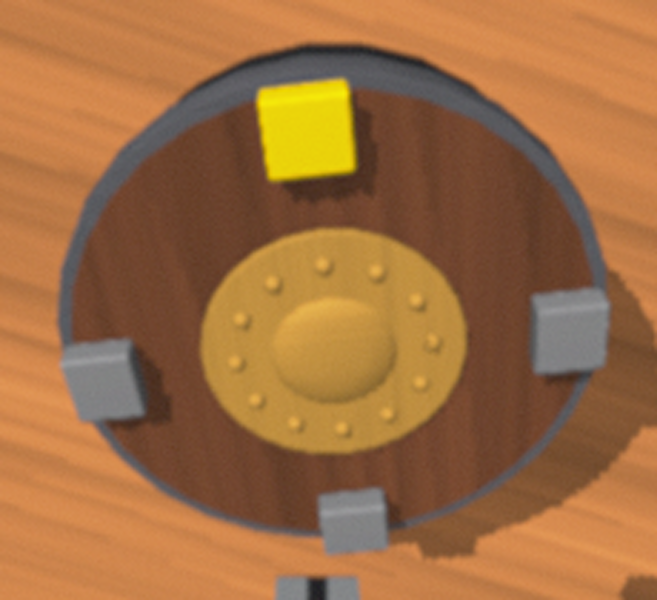

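```bash
cat >> h.py <<'E'
from scipy.spatial.transform import Rotation as Ro
def rt(ax):
    s=env.state(); x=np.array([ax[0],ax[1],0.]);x/=np.linalg.norm(x);z=np.array([0,0,-1.])
    D=np.c_[x,np.cross(z,x),z]; print('rot deg',np.degrees(Ro.from_matrix(s['ee_rot'].T@D).as_rotvec()).round(2))
E
python3 -c "
from h import *
to([.643,-.1705,.19]); rt([.399,-.917])"
```

```text
pos [ 0.5656 -0.1993  0.2964] tool dp mm [ -2.4 -82.9 106.1] t 1.73 F [ 0.28 -0.45 -0.12] gap -0.0001
rot deg [ 0.18  0.69 -5.64]
```

```bash
python3 -m inch '{"dp":[[-1,-30,5],[-1,-28,20],[0,-25,25],[0,0,25],[0,0,25]],"rot":[[0.1,0.7,-2],[0,0,-2],[0,0,-1.6],[0,0,0],[0,0,0]]}';python3 -m inch '{"dp":[[0,0,0],[0,0,0]],"rot":[[0,0,0],[0,0,0]]}'; python3 -c "
from h import *
to([.643,-.1705,.19]); rt([.399,-.917])"
```

```text
time: 2.15
tool_pos: [0.6494, -0.1764, 0.2009]
ee_rot: [[0.396, -0.918, 0.013], [-0.918, -0.396, -0.007], [0.012, -0.009, -1.0]]
wrist_force: [0.1, -0.2, 0.1]
finger_gap: -0.0
time: 2.32
tool_pos: [0.6465, -0.1777, 0.1949]
ee_rot: [[0.394, -0.919, 0.004], [-0.919, -0.394, -0.005], [0.006, -0.002, -1.0]]
wrist_force: [-0.1, -0.7, 1.3]
finger_gap: 0.0003
pos [ 0.6465 -0.1777  0.1949] tool dp mm [-8.   0.4  4.9] t 2.32 F [-0.09 -0.67  1.26] gap 0.0003
rot deg [-0.1  -0.36 -0.29]
```

```bash
python3 -m inch '{"dp":[[-8,0,5],[0,0,3],[0,0,0]],"rot":[[-0.1,-0.4,-0.3],[0,0,0],[0,0,0]]}'; python3 -c "
from h import *
to([.643,-.1705,.165]); rt([.399,-.917]);snap('wrist','w2');snap('side','s2');snap('top','t2');crop('w2',160,0,480,300,'w2c');crop('s2',260,80,400,220,'s2c')"
```

```text
time: 2.57
tool_pos: [0.6432, -0.1723, 0.1893]
ee_rot: [[0.397, -0.918, 0.002], [-0.918, -0.397, 0.0], [0.001, -0.002, -1.0]]
wrist_force: [-0.4, 0.9, -0.4]
finger_gap: -0.0001
pos [ 0.6432 -0.1723  0.1893] tool dp mm [-1.8 -0.5 24.3] t 2.57 F [-0.44  0.88 -0.39] gap -0.0001
rot deg [-0.09 -0.03 -0.13]
2.0
4.285714285714286
```

View pics/w2c.png

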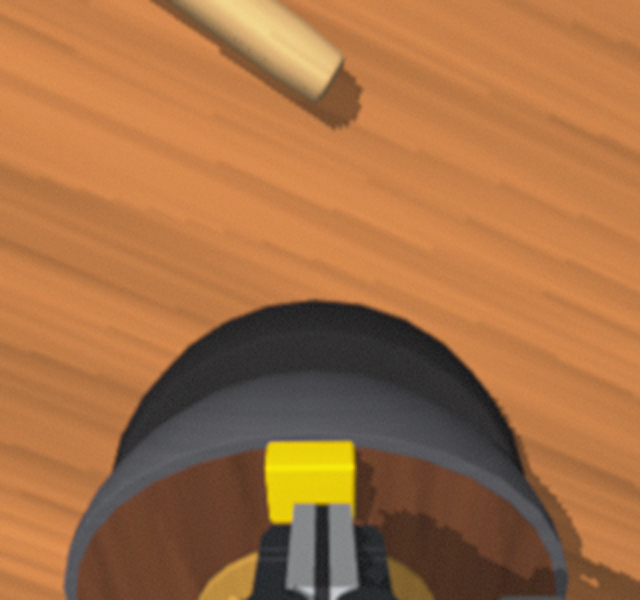

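View pics/s2c.png

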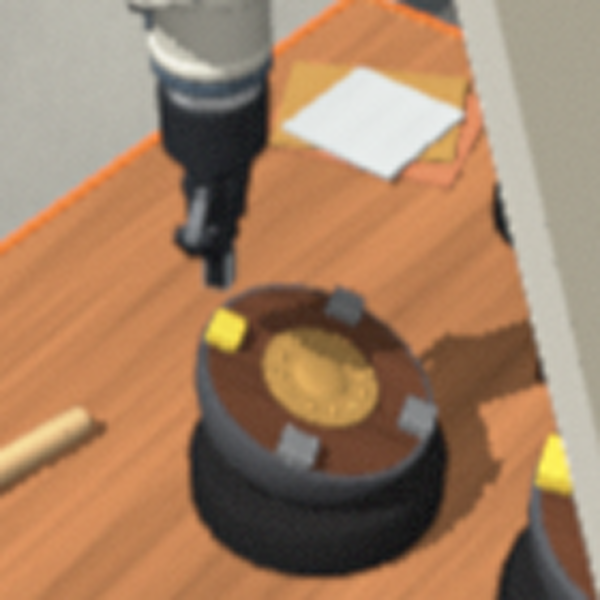

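Run:
```python
from h import *
s=env.state()
for n,u,v in [('outer',315,224),('inL',297,258),('outL',296,234),('outR',335,234)]:
    p=pt('wrist','w2',u,v); print(n,p.round(4), 'tool',(s['ee_rot'].T@(p-s['tool_pos'])*1e3).round(1))
z=np.load('w2.npz')['d']; print(z[218:262:2,310].round(3))
for u,v in [(313,157),(313,156),(312,158)]: print(pt('side','s2',u,v))
```

```text
outer [ 0.6497 -0.1672  0.1535] tool [-2.3 -7.4 36.3]
inL [ 0.6242 -0.1661  0.1518] tool [-13.4  15.6  38. ]
outL [ 0.6422 -0.1588  0.1599] tool [-13.   -3.9  30. ]
outR [ 0.6507 -0.1792  0.1591] tool [ 9.2 -3.6 30.7]
[0.198 0.199 0.196 0.195 0.194 0.191 0.191 0.19  0.189 0.191 0.192 0.193
 0.194 0.194 0.196 0.196 0.198 0.152 0.151 0.149 0.148 0.145]
[ 0.62791728 -0.16231654  0.15862668]
[ 0.63317698 -0.16853731  0.15545398]
[ 0.6316019  -0.16154723  0.15276358]
```

```bash
python3 -m inch '{"dp":[[-2,0,10],[0,0,10],[0,0,5],[0,0,1],[0,0,1]],"rot":[[-0.1,0,-0.1],[0,0,0],[0,0,0],[0,0,0],[0,0,0]]}';python3 -m inch '{"dp":[[0,0,0],[0,0,0]],"rot":[[0,0,0],[0,0,0]]}'; python3 -c "
from h import *
to([.643,-.1705,.16]); rt([.399,-.917])"
```

```text
time: 3.13
tool_pos: [0.6436, -0.1703, 0.162]
ee_rot: [[0.399, -0.917, 0.004], [-0.917, -0.399, -0.002], [0.003, -0.003, -1.0]]
wrist_force: [0.2, -0.5, -0.3]
finger_gap: 0.0002
time: 3.3
tool_pos: [0.6433, -0.1701, 0.1611]
ee_rot: [[0.399, -0.917, 0.003], [-0.917, -0.399, -0.001], [0.002, -0.002, -1.0]]
wrist_force: [0.2, -0.0, -0.5]
finger_gap: -0.0002
pos [ 0.6433 -0.1701  0.1611] tool dp mm [0.2 0.5 1.1] t 3.3 F [ 0.24 -0.04 -0.45] gap -0.0002
rot deg [-0.11 -0.13  0.01]
```

```bash
for i in 1; do python3 -m inch '{"dp":[[0,0,1],[0,0,1],[0,-0.3,1],[0,-0.3,1],[0,-0.3,1]],"rot":[[0,0,0],[0,0,0],[0,0,0],[0,0,0],[0,0,0]]}';python3 -m inch '{"dp":[[0,-0.3,1],[0,-0.3,1],[0,-0.3,1],[0,-0.3,1],[0,-0.3,1]],"rot":[[-0.1,-0.1,0],[0,0,0],[0,0,0],[0,0,0],[0,0,0]]}'; done;  python3 -c "
from h import *
to([.65,-.167,.127]); rt([.399,-.917])"
```

```text
time: 3.72
tool_pos: [0.6447, -0.1699, 0.1568]
ee_rot: [[0.399, -0.917, 0.004], [-0.917, -0.399, -0.002], [0.003, -0.003, -1.0]]
wrist_force: [-1.6, 1.1, 1.3]
finger_gap: 0.0001
time: 4.13
tool_pos: [0.6467, -0.1691, 0.1523]
ee_rot: [[0.399, -0.917, 0.002], [-0.917, -0.399, -0.001], [0.002, -0.002, -1.0]]
wrist_force: [-0.9, 0.6, 2.4]
finger_gap: 0.0
pos [ 0.6467 -0.1691  0.1523] tool dp mm [-0.6 -3.8 25.3] t 4.13 F [-0.91  0.58  2.39] gap 0.0
rot deg [-0.11 -0.09  0.  ]
```

Contact force is about 2.4 N, as expected. I'll keep pressing at the same pace and then look.

```bash
python3 -m inch '{"dp":[[0,-0.3,1],[0,-0.3,1],[0,-0.3,1],[0,-0.3,1],[0,-0.3,1]],"rot":[[-0.1,-0.1,0],[0,0,0],[0,0,0],[0,0,0],[0,0,0]]}';python3 -m inch '{"dp":[[0,-0.3,1],[0,-0.3,1],[0,-0.3,1],[0,-0.3,1],[0,-0.3,1]],"rot":[[-0.1,-0.1,0],[0,0,0],[0,0,0],[0,0,0],[0,0,0]]}';python3 -c "
from h import *
to([.65,-.167,.127]); rt([.399,-.917]);snap('wrist','w3');snap('side','s3');crop('w3',160,150,480,390,'w3c');crop('s3',260,80,400,220,'s3c')"
```

```text
time: 4.55
tool_pos: [0.6486, -0.1682, 0.147]
ee_rot: [[0.399, -0.917, 0.001], [-0.917, -0.399, 0.001], [-0.0, -0.001, -1.0]]
wrist_force: [-0.2, 1.4, 2.3]
finger_gap: 0.0003
time: 4.97
tool_pos: [0.6503, -0.1674, 0.1415]
ee_rot: [[0.399, -0.917, -0.002], [-0.917, -0.399, 0.002], [-0.002, 0.001, -1.0]]
wrist_force: [-0.4, 2.1, 2.2]
finger_gap: -0.0
pos [ 0.6503 -0.1674  0.1415] tool dp mm [-0.5  0.1 14.5] t 4.97 F [-0.35  2.12  2.22] gap -0.0
rot deg [0.04 0.13 0.01]
2.5
4.285714285714286
```

View pics/w3c.png

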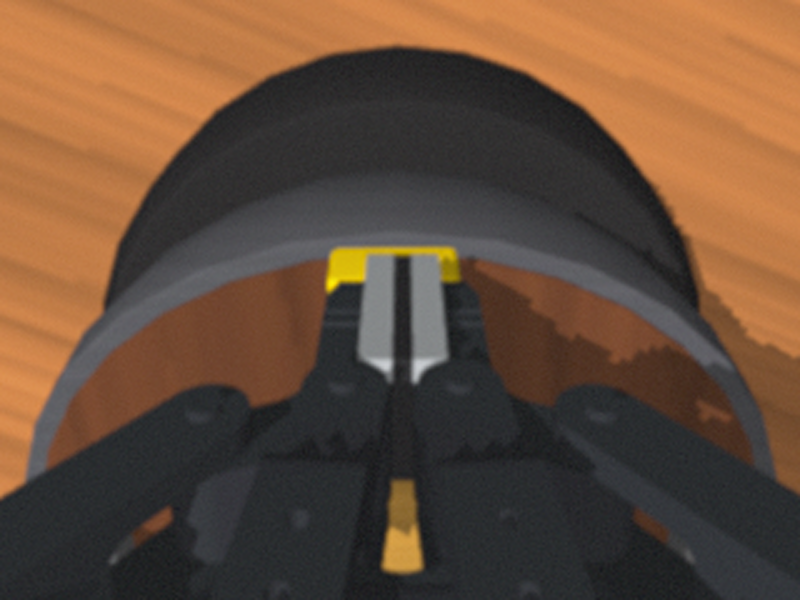

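View pics/s3c.png

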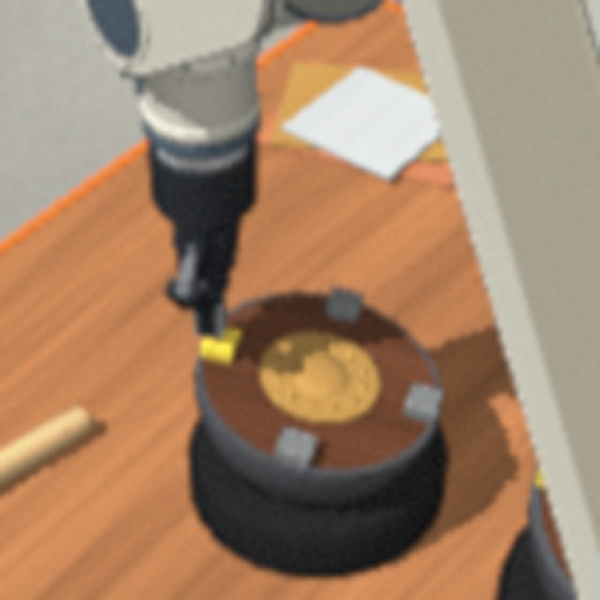

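```bash
python3 -m inch '{"dp":[[0,-0.3,1],[0,-0.3,1],[0,-0.3,1],[0,-0.2,1],[0,-0.2,1]],"rot":[[0,0.1,0],[0,0,0],[0,0,0],[0,0,0],[0,0,0]]}';python3 -m inch '{"dp":[[0,-0.2,1],[0,-0.2,1],[0,-0.1,0.5],[0,0,0],[0,0,0]],"rot":[[0,0,0],[0,0,0],[0,0,0],[0,0,0],[0,0,0]]}';python3 -c "
from h import *
to([.65,-.167,.127]); rt([.399,-.917])"
```

```text
time: 5.48
tool_pos: [0.6515, -0.1669, 0.1362]
ee_rot: [[0.399, -0.917, -0.001], [-0.917, -0.399, -0.0], [-0.0, 0.001, -1.0]]
wrist_force: [-0.8, 1.3, 2.5]
finger_gap: -0.0005
time: 5.9
tool_pos: [0.6521, -0.1666, 0.1332]
ee_rot: [[0.399, -0.917, -0.001], [-0.917, -0.399, -0.0], [-0.0, 0.001, -1.0]]
wrist_force: [-1.0, 1.0, 2.7]
finger_gap: -0.0002
pos [ 0.6521 -0.1666  0.1332] tool dp mm [-0.5  2.1  6.2] t 5.9 F [-0.98  0.97  2.65] gap -0.0002
rot deg [0.04 0.01 0.01]
```

```bash
cat >> h.py <<'E'
def tilt(n,tag,C=(.575,-.2),u=(.917,.399),plot=False):
    z=np.load(f'{tag}.npz'); c=env.camera_params(n); d=z['d']; p=z['p'].astype(int)
    V,U=np.mgrid[0:400,0:640]
    X=np.stack([(U-c['cx'])/c['fx']*d,-(V-c['cy'])/c['fy']*d,-d],-1)
    if n=='wrist': M=np.array(c['hand_eye']); W=(X@M[:3,:3].T+M[:3,3])@z['R'].T+z['pos']
    else: M=np.linalg.inv(np.array(c['view'])); W=X@M[:3,:3].T+M[:3,3]
    r=np.hypot(W[...,0]-C[0],W[...,1]-C[1])
    m=(d>0)&(r>.052)&(r<.09)&(W[...,2]>.07)&(W[...,2]<.17)
    R,G,B=p[...,0],p[...,1],p[...,2]
    m&=(R-B>25)&(R<150)&(G<95)   # wood
    P=W[m]
    for _ in range(4):
        c0=P.mean(0); nn=np.linalg.svd(P-c0,full_matrices=False)[2][2]; nn*=np.sign(nn[2]); e=(P-c0)@nn; P=P[abs(e)<max(2.5*np.median(abs(e)),.0008)]
    tu=-(nn[0]*u[0]+nn[1]*u[1])/nn[2]; tv=-(-nn[0]*u[1]+nn[1]*u[0])/nn[2]
    zc=c0[2]-((C[0]-c0[0])*nn[0]+(C[1]-c0[1])*nn[1])/nn[2]
    print(n,tag,'N',len(P),'tilt u %.4f cross %.4f zc %.4f rms %.4f'%(np.arctan(tu),np.arctan(tv),zc,np.sqrt(np.mean(e**2))))
E
python3 -c "
from h import *
tilt('top','top1');tilt('side','side1');tilt('wrist','w1')
snap('side','s4');snap('top','t4');tilt('side','s4');tilt('top','t4');tilt('side','s3')
crop('t4',280,110,420,250,'t4c')"
```

```text
top top1 N 906 tilt u 0.3613 cross 0.0079 zc 0.1163 rms 0.0029
side side1 N 696 tilt u 0.3572 cross 0.0044 zc 0.1179 rms 0.0011
wrist w1 N 9622 tilt u 0.3592 cross 0.0049 zc 0.1179 rms 0.0004
side s4 N 775 tilt u 0.0670 cross 0.0001 zc 0.1167 rms 0.0013
top t4 N 369 tilt u 0.0699 cross 0.0119 zc 0.1158 rms 0.0027
side s3 N 733 tilt u 0.1621 cross 0.0034 zc 0.1173 rms 0.0012
4.285714285714286
```

View pics/t4c.png

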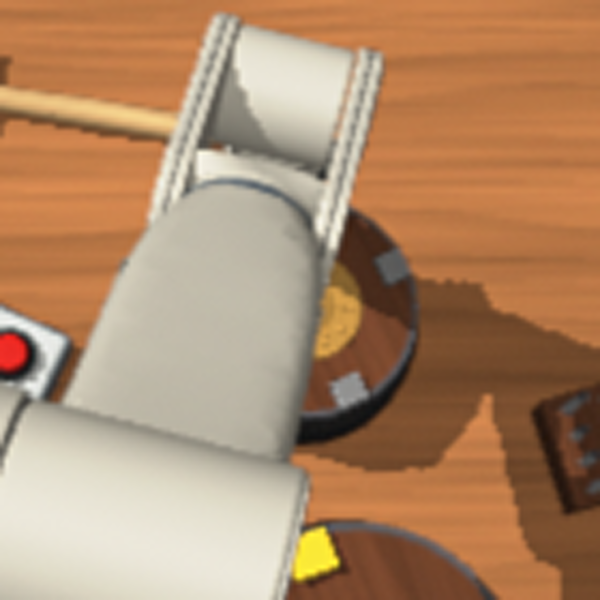

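Tilt from the TCP height (0.068) and from the cameras (0.067 and 0.070) agree. About 6 mm remains.

```bash
python3 -m inch '{"dp":[[0,0,1],[0,0,1],[0,0,1],[0,0,0.8],[0,0,0.5]],"rot":[[0,0,0],[0,0,0],[0,0,0],[0,0,0],[0,0,0]]}';python3 -m inch '{"dp":[[0,0,0],[0,0,0]],"rot":[[0,0,0],[0,0,0]]}';python3 -c "
from h import *
to([.65,-.167,.127]); rt([.399,-.917]);snap('side','s5');tilt('side','s5')"
```

```text
time: 6.42
tool_pos: [0.6527, -0.1663, 0.1291]
ee_rot: [[0.399, -0.917, 0.001], [-0.917, -0.399, 0.0], [0.0, -0.001, -1.0]]
wrist_force: [0.7, 2.1, 2.8]
finger_gap: 0.0003
time: 6.58
tool_pos: [0.6528, -0.1663, 0.1289]
ee_rot: [[0.399, -0.917, 0.001], [-0.917, -0.399, 0.0], [0.0, -0.001, -1.0]]
wrist_force: [-1.2, 1.8, 3.9]
finger_gap: 0.0001
pos [ 0.6528 -0.1663  0.1289] tool dp mm [-0.4  2.9  1.9] t 6.58 F [-1.24  1.78  3.91] gap 0.0001
rot deg [-0.05 -0.01  0.01]
side s5 N 686 tilt u 0.0182 cross 0.0026 zc 0.1167 rms 0.0011
```

```bash
python3 -m inch '{"dp":[[0,0,0.6],[0,0,0.6],[0,0,0.4],[0,0,0],[0,0,0]],"rot":[[0,0,0],[0,0,0],[0,0,0],[0,0,0],[0,0,0]]}';python3 -c "
from h import *
to([.65,-.167,.127]); rt([.399,-.917]);snap('side','s6');tilt('side','s6');snap('side','s6b');tilt('side','s6b')"
```

```text
time: 7.05
tool_pos: [0.653, -0.1662, 0.1274]
ee_rot: [[0.399, -0.917, 0.001], [-0.917, -0.399, 0.0], [0.0, -0.001, -1.0]]
wrist_force: [-0.8, 2.4, 3.6]
finger_gap: 0.0001
pos [ 0.653  -0.1662  0.1274] tool dp mm [-0.5  3.1  0.4] t 7.05 F [-0.81  2.42  3.62] gap 0.0001
rot deg [-0.08 -0.02  0.01]
side s6 N 779 tilt u 0.0032 cross 0.0005 zc 0.1166 rms 0.0014
side s6b N 678 tilt u 0.0021 cross -0.0003 zc 0.1167 rms 0.0012
```

```bash
python3 -m inch '{"dp":[[0,0,0.4],[0,0,0]],"rot":[[0,0,0],[0,0,0]]}';python3 -m inch '{"dp":[[0,0,-3],[0,0,-8],[0,0,-15],[0,0,-20],[0,0,-20]],"rot":[[0,0,0],[0,0,0],[0,0,0],[0,0,0],[0,0,0]]}'; python3 -m inch '{"dp":[[0,20,-20],[0,20,-20],[0,20,0],[0,20,0],[0,0,0]],"rot":[[0,0,0],[0,0,0],[0,0,0],[0,0,0],[0,0,0]]}';python3 -c "
from h import *
snap('side','s7');tilt('side','s7');snap('wrist','w7');tilt('wrist','w7');to([.4849,.0839,.25])"
```

```text
time: 7.32
tool_pos: [0.6531, -0.1662, 0.127]
ee_rot: [[0.399, -0.917, 0.001], [-0.917, -0.399, 0.0], [0.0, -0.001, -1.0]]
wrist_force: [-0.8, 1.1, 1.3]
finger_gap: 0.0002
time: 7.73
tool_pos: [0.6483, -0.1665, 0.1894]
ee_rot: [[0.399, -0.917, -0.012], [-0.917, -0.399, 0.002], [-0.006, 0.01, -1.0]]
wrist_force: [0.8, -0.2, -0.6]
finger_gap: 0.0004
time: 8.15
tool_pos: [0.5751, -0.2009, 0.2393]
ee_rot: [[0.401, -0.916, -0.004], [-0.916, -0.401, -0.003], [0.001, 0.005, -1.0]]
wrist_force: [-0.3, 0.6, -0.3]
finger_gap: 0.0
side s7 N 670 tilt u -0.0021 cross 0.0021 zc 0.1164 rms 0.0011
wrist w7 N 14510 tilt u -0.0020 cross -0.0005 zc 0.1166 rms 0.0005
pos [ 0.5775 -0.2002  0.239 ] tool dp mm [-297.3  -29.1  -11.6] t 8.25 F [0.13 0.17 0.  ] gap 0.0
```

View pics/w7.png

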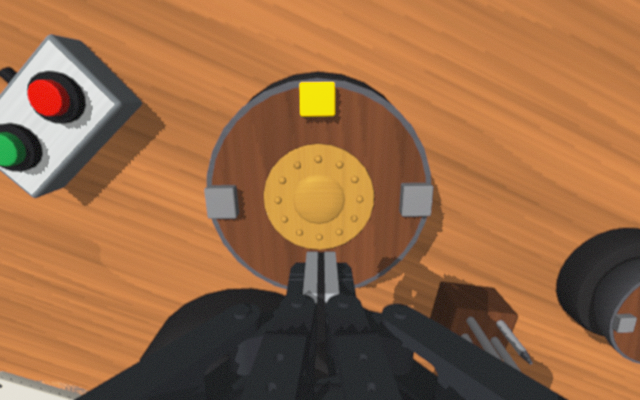

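```bash
python3 -m inch '{"dp":[[-38,6,-5],[-40,6,0],[-40,6,0],[-40,6,0],[-40,6,0]],"rot":[[0,0,0],[0,0,0],[0,0,0],[0,0,0],[0,0,0]]}';python3 -m inch '{"dp":[[-40,0,5],[-40,0,5],[-20,0,5],[0,0,5],[0,0,0]],"rot":[[0,0,0],[0,0,0],[0,0,0],[0,0,0],[0,0,0]]}'; python3 -c "
from h import *
to([.482,.088,.15]);rt([.399,-.917]);snap('wrist','w8')"
```

```text
time: 8.67
tool_pos: [0.4749, -0.0303, 0.2426]
ee_rot: [[0.394, -0.919, 0.003], [-0.919, -0.394, -0.005], [0.006, -0.0, -1.0]]
wrist_force: [0.3, 0.6, 1.5]
finger_gap: -0.0
time: 9.08
tool_pos: [0.4317, 0.072, 0.2217]
ee_rot: [[0.401, -0.916, 0.002], [-0.916, -0.401, -0.004], [0.005, -0.001, -1.0]]
wrist_force: [0.4, -0.1, -0.3]
finger_gap: 0.0001
pos [0.4317 0.072  0.2217] tool dp mm [  5.2 -52.4  71.8] t 9.08 F [ 0.43 -0.08 -0.27] gap 0.0001
rot deg [-0.04 -0.26  0.14]
```

View pics/w8.png

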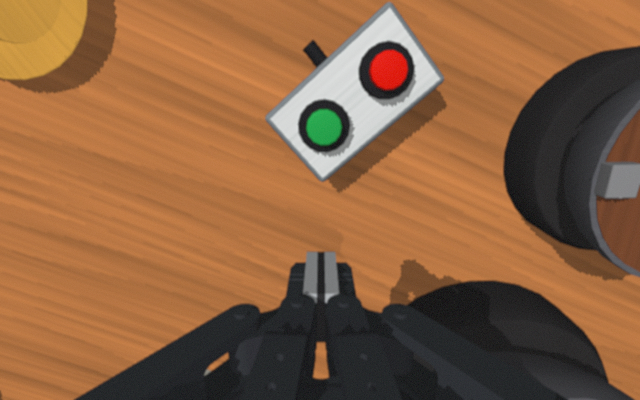

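Run:
```python
from h import *
g=pt('wrist','w8',324,126); r=pt('wrist','w8',389,70); print(g.round(4),r.round(4),np.linalg.norm(g-r))
for du in(-8,0,8): print(pt('wrist','w8',324+du,126).round(4))
to([g[0],g[1],.1])
```

```text
[0.4815 0.0885 0.0688] [0.5449 0.0574 0.0684] 0.07063392985299309
[0.4787 0.0949 0.0683]
[0.4815 0.0885 0.0688]
[0.4842 0.082  0.0677]
pos [0.4322 0.0716 0.2221] tool dp mm [  3.7 -51.9 122.2] t 9.13 F [0.14 0.03 0.07] gap -0.0001
```

```bash
python3 -m inch '{"dp":[[2,-26,10],[2,-26,25],[0,0,35],[0,0,30],[0,0,15]],"rot":[[0,-0.2,0.1],[0,0,0],[0,0,0],[0,0,0],[0,0,0]]}';python3 -m inch '{"dp":[[0,0,0],[0,0,0]],"rot":[[0,0,0],[0,0,0]]}'; python3 -c "
from h import *
to([.4815,.0885,.067]);rt([.399,-.917])"
```

```text
time: 9.55
tool_pos: [0.4953, 0.0867, 0.1085]
ee_rot: [[0.395, -0.918, 0.019], [-0.919, -0.395, 0.001], [0.006, -0.018, -1.0]]
wrist_force: [-1.1, -0.0, -0.4]
finger_gap: -0.0002
time: 9.72
tool_pos: [0.4954, 0.0845, 0.1049]
ee_rot: [[0.393, -0.92, 0.012], [-0.92, -0.393, -0.0], [0.005, -0.011, -1.0]]
wrist_force: [0.6, 0.5, 1.3]
finger_gap: -0.0001
pos [0.4954 0.0845 0.1049] tool dp mm [-9.3 11.6 37.7] t 9.72 F [0.56 0.46 1.3 ] gap -0.0001
rot deg [-0.65 -0.28 -0.39]
```

```bash
python3 -m inch '{"dp":[[-8,10,0],[0,0,8],[0,0,8],[0,0,4],[0,0,0]],"rot":[[-0.6,-0.3,-0.4],[0,0,0],[0,0,0],[0,0,0],[0,0,0]]}'; python3 -c "
from h import *
to([.4815,.0885,.067]);rt([.399,-.917])"
```

```text
time: 10.13
tool_pos: [0.4853, 0.0871, 0.0872]
ee_rot: [[0.398, -0.918, 0.007], [-0.918, -0.398, 0.002], [0.001, -0.007, -1.0]]
wrist_force: [-0.1, 1.3, 0.6]
finger_gap: 0.0002
pos [0.4853 0.0871 0.0872] tool dp mm [-2.8  3.1 20.2] t 10.13 F [-0.07  1.27  0.57] gap 0.0002
rot deg [-0.38 -0.06 -0.09]
```

```bash
python3 -m inch '{"dp":[[-3,3,6],[0,0,6],[0,0,3],[0,0,1],[0,0,0]],"rot":[[-0.4,0,0],[0,0,0],[0,0,0],[0,0,0],[0,0,0]]}'; python3 -c "
from h import *
to([.4815,.0885,.067]);rt([.399,-.917]);snap('wrist','w9');crop('w9',160,100,480,340,'w9c')"
```

```text
time: 10.55
tool_pos: [0.4815, 0.0892, 0.0702]
ee_rot: [[0.398, -0.917, 0.001], [-0.917, -0.398, -0.001], [0.002, -0.0, -1.0]]
wrist_force: [-0.5, 0.6, 0.4]
finger_gap: 0.0001
pos [0.4815 0.0892 0.0702] tool dp mm [0.7 0.3 3.2] t 10.55 F [-0.5   0.58  0.37] gap 0.0001
rot deg [-0.02 -0.09 -0.05]
2.5
```

View pics/w9c.png

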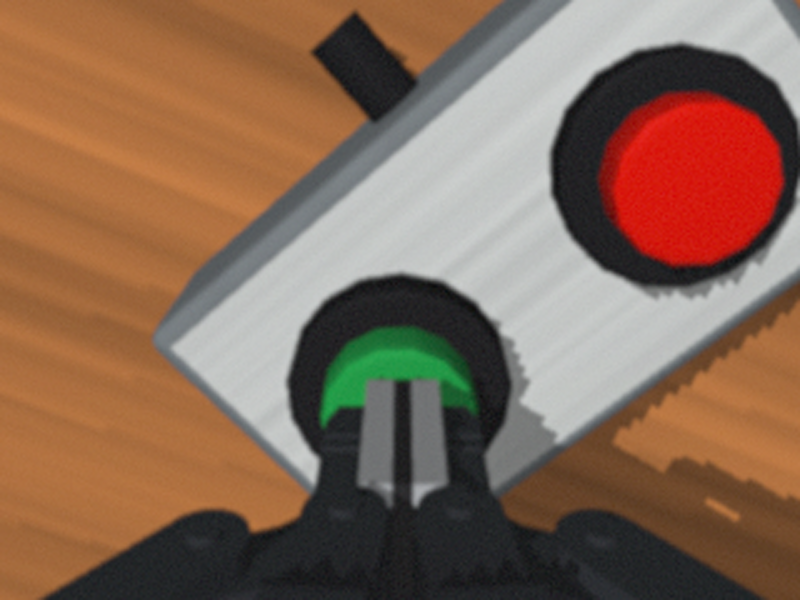

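```bash
python3 -m inch '{"dp":[[0,0,1],[0,0,1],[0,0,1],[0,0,1],[0,0,1]],"rot":[[0,0,0],[0,0,0],[0,0,0],[0,0,0],[0,0,0]]}';python3 -m inch '{"dp":[[0,0,1],[0,0,1],[0,0,1]],"rot":[[0,0,0],[0,0,0],[0,0,0]]}'
```

```text
time: 11.02
tool_pos: [0.4821, 0.0893, 0.0655]
ee_rot: [[0.398, -0.917, 0.002], [-0.917, -0.398, -0.001], [0.002, -0.001, -1.0]]
wrist_force: [-1.2, 0.7, 2.1]
finger_gap: 0.0
time: 11.27
tool_pos: [0.4821, 0.0893, 0.0625]
ee_rot: [[0.398, -0.917, 0.002], [-0.917, -0.398, -0.001], [0.002, -0.002, -1.0]]
wrist_force: [-1.7, -0.1, 3.3]
finger_gap: -0.0002
```

```bash
python3 -m inch '{"dp":[[0,0,1],[0,0,1],[0,0,1]],"rot":[[0,0,0],[0,0,0],[0,0,0]]}';python3 -m inch '{"dp":[[0,0,1],[0,0,1]],"rot":[[0,0,0],[0,0,0]]}'
```

```text
time: 11.52
tool_pos: [0.4822, 0.0893, 0.0606]
ee_rot: [[0.398, -0.917, 0.002], [-0.917, -0.398, -0.001], [0.002, -0.002, -1.0]]
wrist_force: [-6.1, -1.2, 27.0]
finger_gap: 0.0003
time: 11.68
tool_pos: [0.4822, 0.0893, 0.0608]
ee_rot: [[0.398, -0.917, 0.002], [-0.917, -0.398, -0.001], [0.002, -0.002, -1.0]]
wrist_force: [-5.4, -0.3, 18.3]
finger_gap: -0.0
```

Hard stop at z = 0.061 with 18–27 N, after spring force only, so the button is fully down. Now I'll withdraw and check.

```bash
python3 -m inch '{"dp":[[0,0,-3],[0,0,-10],[0,0,-20],[0,0,-30],[0,0,-30]],"rot":[[0,0,0],[0,0,0],[0,0,0],[0,0,0],[0,0,0]]}';python3 -m inch '{"dp":[[0,15,-30],[0,20,-20],[0,20,0],[0,0,0],[0,0,0]],"rot":[[0,0,0],[0,0,0],[0,0,0],[0,0,0],[0,0,0]]}'; python3 -m inch '{"dp":[[0,0,0],[0,0,0],[0,0,0],[0,0,0]],"rot":[[0,0,0],[0,0,0],[0,0,0],[0,0,0]]}'; python3 -c "
from h import *
snap('side','s9');tilt('side','s9');snap('top','t9');tilt('top','t9');snap('wrist','w10')
a=np.load('top1.npz')['p'].astype(int);b=np.load('t9.npz')['p'].astype(int);
for n,u,v in [('tin',228,134),('hammer',300,132),('dish',192,213),('punch',420,213),('punchL',125,130)]:
    print(n,abs(a[v-25:v+25,u-30:u+30]-b[v-25:v+25,u-30:u+30]).mean().round(2))
print(env.state()['wrist_force'],env.state()['tool_pos'])
for u,v in [(288,233),(297,252)]: print(pt('side','s9',u,v).round(4))"
```

```text
time: 12.1
tool_pos: [0.4783, 0.0887, 0.1528]
ee_rot: [[0.398, -0.917, -0.009], [-0.917, -0.398, -0.003], [-0.001, 0.009, -1.0]]
wrist_force: [-0.0, 0.4, 0.0]
finger_gap: -0.0
time: 12.52
tool_pos: [0.4312, 0.0669, 0.2138]
ee_rot: [[0.399, -0.917, 0.007], [-0.917, -0.399, -0.001], [0.004, -0.006, -1.0]]
wrist_force: [0.4, -0.2, 0.3]
finger_gap: 0.0001
time: 12.85
tool_pos: [0.4325, 0.0674, 0.2132]
ee_rot: [[0.399, -0.917, 0.006], [-0.917, -0.399, -0.001], [0.003, -0.005, -1.0]]
wrist_force: [0.4, 0.3, 0.5]
finger_gap: -0.0001
side s9 N 342 tilt u -0.0255 cross 0.0044 zc 0.1155 rms 0.0011
top t9 N 881 tilt u -0.0038 cross -0.0039 zc 0.1157 rms 0.0028
tin 3.82
hammer 3.97
dish 3.94
punch 3.96
punchL 2.48
[-0.01059635  0.24886888 -0.58441126] [0.43224965 0.06734702 0.21324283]
[0.5403 0.0626 0.0662]
[0.4755 0.0961 0.0658]
```

View pics/s9.png

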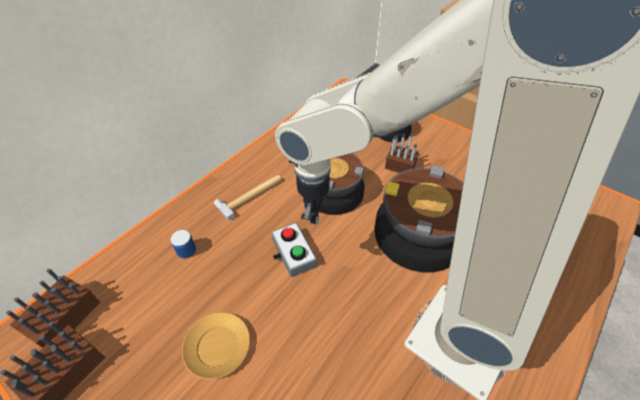

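View pics/t9.png

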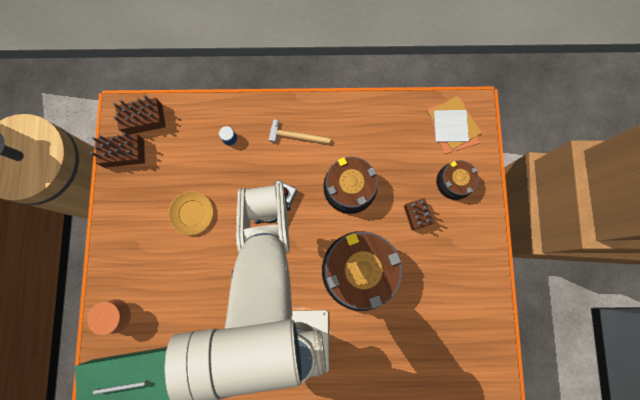

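```bash
python3 -c "
from bench import env
print(env.sign_off())"
```

```text
the job is handed in; nothing more can be done
None
```

The job is done and handed in at about 13 s: the holder is level, and the green lock button was then pressed fully down.

- **Holder:** I pressed the yellow pad of the middle-sized holder with closed fingertips, using about 2–4 N, from a tilt of 0.36 rad down to level. I then lifted the fingers off it. With the fingers off, the wrist and side cameras both read −0.002 rad.
- **Lock button:** The green button reached its hard stop at z = 0.061 m, with up to 27 N of wrist force for a moment. I then withdrew to z = 0.213 m, where the wrist force was back to about zero.
- **Other objects:** The final top view shows the tin, hammer, dish and punch blocks unmoved. I went nowhere near the red button, and it still reads at its raised height.

One check disagreed. The last side-camera fit gave a tilt of −0.026 rad, but the arm hid most of the holder face, leaving about half the usual points. The unobstructed top view gave −0.004 rad, so I took the holder to be level.

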